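# Swipe the desk lamp up to full brightness

## Task

Turn the desk lamp up with a swipe: with the fingers shut and pointing straight down, touch the smallest yellow dot on the lamp's black arc-shaped touch track, then run the fingertips lightly along the track, over every dot in turn, to the largest one. Finish there, with the fingertips still resting lightly on the largest dot. Do not press the springy track hard down, and pick up or push aside nothing: leave the small things on and beside the lamp (tin, pen, eraser, paint bottle) where they are.

Things in the scene. Friction and masses are not known exactly. Their poses are not given: they have to be found in the camera images.
- lamp: low lamp fixed to the desk: round white base 240 mm across, 20 mm thick; white globe 74 mm across, top 79 mm above the desk, 66 mm from centre on its own -x side. Origin: centre of the underside; z up. The touch track is an arc on the base about this centre: mean radius 90 mm, 26 mm wide, from -75 deg (dot 1) to +75 deg (dot 5) from the lamp +x, counter-clockwise seen from above.
- track (a joint): how far the black arc-shaped touch track is pressed down (m): 0 = untouched, top 30 mm above the desk, 10 mm above the base. It sinks level as one piece on a soft spring (under 1 N to start it, then 1 N per mm), stop at 0.009. A light touch sinks it 1 to 6 mm; beyond 7.5 mm is too hard.
- dot1 (a point): centre of yellow dot 1 of 5 on top of the track, flush, 6 mm in diameter (the smallest: dimmest end); neighbouring dots are 59 mm apart along the arc
- dot2 (a point): centre of yellow dot 2 of 5 on top of the track, flush, 10 mm in diameter; neighbouring dots are 59 mm apart along the arc
- dot3 (a point): centre of yellow dot 3 of 5 on top of the track, flush, 14 mm in diameter; neighbouring dots are 59 mm apart along the arc
- dot4 (a point): centre of yellow dot 4 of 5 on top of the track, flush, 18 mm in diameter; neighbouring dots are 59 mm apart along the arc
- dot5 (a point): centre of yellow dot 5 of 5 on top of the track, flush, 22 mm in diameter (the largest: brightest end); neighbouring dots are 59 mm apart along the arc
- gap1 (a point): unmarked point on top of the track's centre line, half-way along the arc between dots 1 and 2
- gap2 (a point): unmarked point on top of the track's centre line, half-way along the arc between dots 2 and 3
- gap3 (a point): unmarked point on top of the track's centre line, half-way along the arc between dots 3 and 4
- gap4 (a point): unmarked point on top of the track's centre line, half-way along the arc between dots 4 and 5
- tin: small plain aluminium tin, 34 diameter, 24 tall, standing on the lamp base inside the arc; a bystander. Sizes in mm, origin at the centre of its underside, z up
- pen: black pen, 130 x 9 x 9, lying on the desk beside the lamp; a bystander. Sizes in mm, origin at the centre of its underside, z up
- eraser: white eraser in a blue sleeve, 45 x 22 x 12, lying beside the lamp; a bystander. Sizes in mm, origin at the centre of its underside, z up
- paint: small yellow paint bottle, 32 diameter, 60 tall, standing beside the lamp; a bystander. Sizes in mm, origin at the centre of its underside, z up
Not all that is in view belongs to the job. Several things have the shape of the lamp; the one meant has the colours described above.

How it is judged:
By the outcome, as a careful person would: the job done as asked, in the order asked, and still so for the second after the job is handed in, while the arm keeps its last pose, push and grip.
It also fails if it takes over 40 s, if anything falls off the work surface, if the arm or the gripper's body presses on something with over 40 N, if the wrist force passes 120 N, or if a joint passes its speed limit or range.

## Robot

A 7-joint arm with a two-finger parallel gripper is mounted at the origin on the work surface. World frame = base frame: x ahead of the robot, y to its left, z up, the work surface at z = 0. Lengths are in m, angles in rad, forces in N, time in s.
With the tool pointing down it reaches from about 0.425 to 0.95 m from the base axis. Payload 16.7 kg.
Tool frame: the origin (TCP) lies at the very end of the fingers, on their centre line; the grasp point (between the pads) lies 19 mm behind it; z points along the fingers, y is the line along which they close (so a half turn about z gives the same grasp; the last joint's range is limited). The gripper opens to 94 mm and grips with 3 to 60 N. Pads are 16 mm wide; open, the fingers measure 119 mm over their backs; the gripper's body (75 mm by 177 mm) begins 78 mm behind the grasp point.
Start: joints at [0.986, 0.426, 0.074, 1.606, -0.034, 1.111, -0.067], TCP at [0.285, -0.612, 0.205] pointing down, gripper open.
Joint ranges: [-2.85, 2.85], [-0.5, 2.14], [-1.23, 1.37], [0.21, 2.46], [-1.02, 4.16], [0.16, 2.05], [-2.73, 2.73]. Speed limits (rad/s): [1.89, 1.89, 2.39, 2.39, 3.01, 3.01, 3.01].

## Interface

Orientations are given as a unit quaternion [w, x, y, z].
In Python, from rig import ctrl gives the robot as it stands.
- The arm moves only by the tool apply_moves, never from a script. Its argument "series" is a list of rows, each an object of numbers: "x", "y", "z": the shift along the tool's x, y, z in mm; "turn": the turn about the tool's z in degrees. A call has 1 to 12 rows; each row shifts and turns the commanded pose from where the row before left it, along the tool's axes as they then stand; what a row does not reach is not made up. A row lasts 1/8 s, in which the tool goes at most 62.5 mm and 10.7 degrees, less where a joint would pass 70% of its speed; a pose out of reach is approached as far as the arm can. A call is refused whole if a number of a shift passes 62.5 or a number of a turn 10.7, either way. A call with a gripper value outside its range is refused whole. "jaw" is the gripper command: -1 is fully open, 1 is shut, values between are in proportion, set as the call begins (left out, the last holds). The fingers move at their own pace and stop on an object; the grip force is fixed at half the most. Time passes only in rows, so rows that do not move let the fingers close. It gives the time, the measured TCP pose, the force, the opening and the grip force at its end, in the units of the state.
- ctrl.read_state(): the state, without advancing time (a new reading comes with each control period).
- ctrl.read_camera(name): name is "side" or "top"; returns a dict with "color" (480x640x3 uint8, blue, green, red), "fx", "fy", "cx", "cy" (pixels), "origin" and "rotation" of the camera in the world. Camera axes: x right, y up, looking along -z (the intrinsics and any distortion apply to the point x, -y, -z); pixel columns grow to the right and rows downward; lengths in m; the calibration is good to about 2 mm. A picture is of the moment at which its call begins. There is no depth.
- ctrl.finish_job(): hands the job in; it is judged then, once.
The state is a dict: "t": time; "joint_pos": joint angles; "joint_velocities": joint speeds; "effort": joint torques, N m; "ee_pos": TCP position; "orientation": TCP orientation; "ft_force": force on the tool from outside, world axes, zero at the start; "moment": the same for the moment, N m; "width": finger opening in m; "finger_force": force on a finger pad.
Only numpy, scipy, OpenCV 4.12 (cv2) and the standard library are available. Lean on these libraries where they do the work, as an engineer would, in place of code of your own. Each camera call takes 0.05 s, during which the arm holds its last target. There are 200 camera calls.

## Working session

There is one attempt and no reset: what is moved stays moved. The work goes in short steps, Python scripts to look and compute and a tool call to move; the robot and the scene stay as the last step left them, time stands still between calls to the robot, and variables do not carry over. Pictures are saved under pics/ and viewed, at most 10 in all, crops included, and the job is handed in when it is done.

Besides the shell and the picture viewer there is one more tool, called after "Emit:" in YAML: its name, and indented under it one key for each argument. apply_moves: Moves the arm, as the interface text tells. Its arguments: {"type":"object","properties":{"series":{"type":"array","items":{"type":"object","properties":{"x":{"type":"number"},"y":{"type":"number"},"z":{"type":"number"},"turn":{"type":"number"}}}},"jaw":{"type":"number"}},"required":["series"]}

```bash
mkdir -p pics
python3 - <<'E'
from rig import ctrl
import cv2
for n in("top","side"):
    c=ctrl.read_camera(n); cv2.imwrite(f"pics/{n}0.png",c["color"]); print(n,{k:v for k,v in c.items() if k!="color"})
s=ctrl.read_state(); print(s)
E
```

```text
top {'fx': 557.8153504801868, 'fy': 557.8153504801868, 'cx': 312.19735492349014, 'cy': 239.83224897781324, 'origin': array([0.43110806, 0.05236695, 1.13132521]), 'rotation': array([-0.70343228, -0.04331394,  0.04055259,  0.70828131])}
side {'fx': 551.9091235407899, 'fy': 551.9091235407899, 'cx': 321.74771878503765, 'cy': 236.54395185977947, 'origin': array([0.28058865, 0.89358291, 0.53446936]), 'rotation': array([-0.14050499, -0.0853206 ,  0.50798639,  0.84553449])}
{'t': 0.1, 'joint_pos': array([ 0.9854917 ,  0.42667765,  0.07383786,  1.60651339, -0.03409836,
        1.11074968, -0.0670995 ]), 'joint_velocities': array([-1.50631490e-04, -2.40545503e-03, -3.23659781e-04, -2.65645625e-04,
        2.09965388e-03,  4.71623018e-04,  3.62974821e-05]), 'effort': array([ 8.98759259e-03, -9.37461162e+01,  3.67728665e+00, -4.55041516e+01,
       -4.85812069e-02,  1.68201659e-02, -5.87288605e-05]), 'ee_pos': array([ 0.28477607, -0.61158467,  0.20485277]), 'orientation': array([-5.22801781e-04,  9.76354633e-01,  2.16174313e-01, -1.52722376e-04]), 'ft_force': array([-0.46555957,  0.23535148,  0.19302837]), 'moment': array([-0.03101211, -0.01545473, -0.02999755]), 'finger_force': 0.0, 'width': 0.09414589300784286}
```

View pics/top0.png

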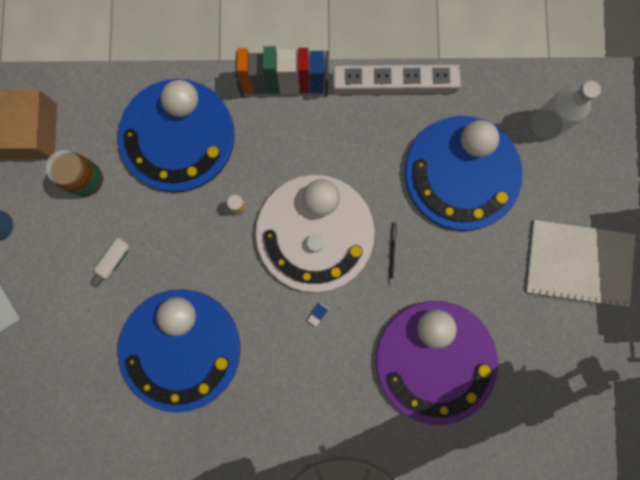

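View pics/side0.png

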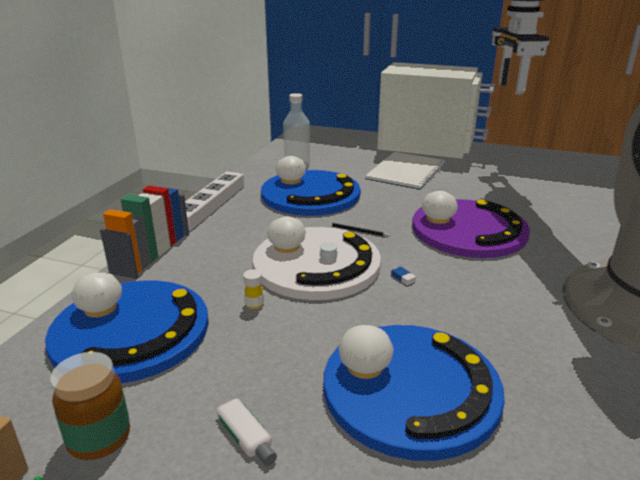

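The white lamp is at about (315,233) in the top view. Its smallest dot is near (270,236) and its largest near (356,252). In the side view the lamp is around (317,262).

```bash
cat > h.py <<'E'
import cv2,numpy as np
from scipy.spatial.transform import Rotation as R
from scipy.optimize import least_squares
def ray(c,p):
    q=c["rotation"]; Rm=R.from_quat([*q[1:],q[0]]).as_matrix()
    p=np.atleast_2d(p); d=np.c_[(p[:,0]-c["cx"])/c["fx"],-(p[:,1]-c["cy"])/c["fy"],-np.ones(len(p))]
    return c["origin"],d@Rm.T
def plane(c,p,z):
    o,d=ray(c,p); return o+d*((z-o[2])/d[:,2])[:,None]
def tri(c1,p1,c2,p2):
    o1,d1=ray(c1,p1);o2,d2=ray(c2,p2);out=[]
    for a,b in zip(d1,d2):
        s=np.linalg.lstsq(np.c_[a,-b],o2-o1,rcond=None)[0]
        u,v=o1+s[0]*a,o2+s[1]*b; out.append([*(u+v)/2,np.linalg.norm(u-v)])
    return np.array(out)
def dots(c,box,amin=3):
    x0,y0,x1,y1=box; im=c["color"][y0:y1,x0:x1]
    h=cv2.cvtColor(im,cv2.COLOR_BGR2HSV)
    m=cv2.inRange(h,(20,110,60),(35,255,255))
    n,l,st,ce=cv2.connectedComponentsWithStats(m)
    w=(h[...,1].astype(float)*h[...,2]/255)
    r=[]
    for i in range(1,n):
        if st[i,4]>=amin: r.append([ce[i][0]+x0,ce[i][1]+y0,st[i,4]])
    return np.array(r)
E
python3 - <<'E'
from rig import ctrl
from h import *
np.set_printoptions(precision=4,suppress=True)
T=ctrl.read_camera("top");S=ctrl.read_camera("side")
a=dots(T,(258,222,372,290));b=dots(S,(290,225,380,290))
print(a);print(b)
a=a[np.argsort(a[:,0])]
print(plane(T,a[:,:2],.03)); print(plane(S,b[:,:2],.03))
h=cv2.resize(T["color"][165:300,245:410],None,fx=4.8,fy=4.4,interpolation=cv2.INTER_CUBIC)
s=cv2.resize(S["color"][205:315,235:425],None,fx=4.2,fy=4.2,interpolation=cv2.INTER_CUBIC)
cv2.imwrite("pics/tc.png",h);cv2.imwrite("pics/sc.png",s)
E
```

```text
[[269.6087 235.0435  23.    ]
 [355.3333 251.3947 114.    ]
 [280.9318 262.0455  44.    ]
 [335.3431 271.9118 102.    ]
 [306.5    276.1622  74.    ]]
[[349.2459 234.623   61.    ]
 [363.7903 246.9355  62.    ]
 [293.55   248.95    20.    ]
 [359.8333 262.4375  48.    ]
 [336.2812 273.875   32.    ]
 [302.7143 275.1429  14.    ]]
[[ 0.5726  0.141   0.03  ]
 [ 0.5186  0.1184  0.03  ]
 [ 0.4903  0.068   0.03  ]
 [ 0.4983  0.011   0.03  ]
 [ 0.5387 -0.0291  0.03  ]]
[[ 0.5407 -0.0289  0.03  ]
 [ 0.5007  0.01    0.03  ]
 [ 0.623   0.0597  0.03  ]
 [ 0.4926  0.0675  0.03  ]
 [ 0.5208  0.1179  0.03  ]
 [ 0.5742  0.1405  0.03  ]]
```

View pics/tc.png

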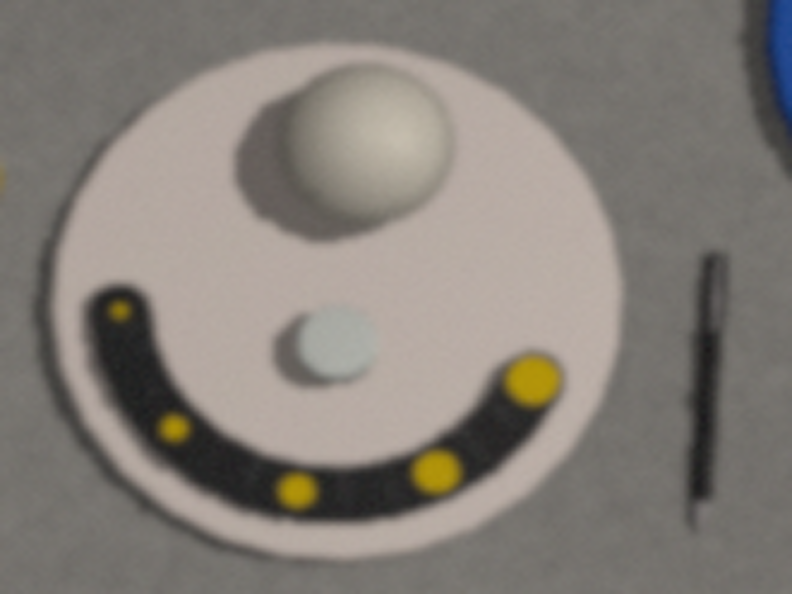

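View pics/sc.png

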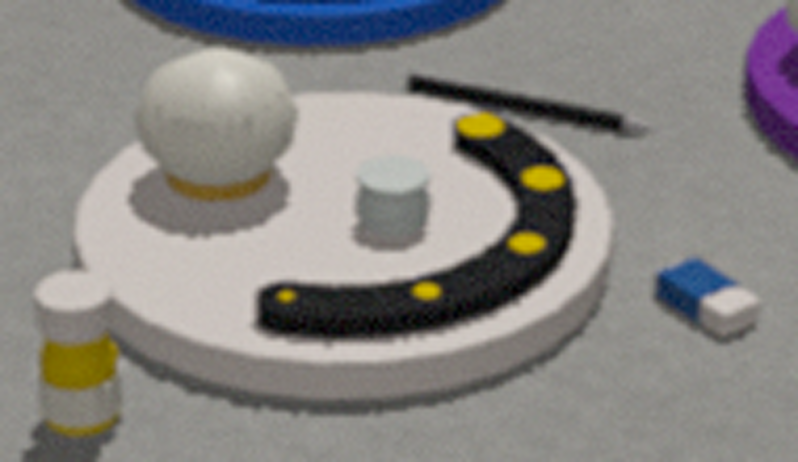

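The crops show a round white base and five yellow dots growing from the paint-bottle side to the pen side. The tin sits inside the arc, clear of the track. Next I triangulate the dots and fit the arc.

```bash
cat >> h.py <<'E'
def fitarc(P):
    th=np.radians([-75,-37.5,0,37.5,75])
    f=lambda p:np.r_[p[0]+.09*np.cos(th+p[2])-P[:,0],p[1]+.09*np.sin(th+p[2])-P[:,1]]
    r=least_squares(f,[.57,.06,np.pi]);return r.x,f(r.x)
def arc(p,deg): t=np.radians(deg)+p[2]; return np.c_[p[0]+.09*np.cos(t),p[1]+.09*np.sin(t)]
E
python3 - <<'E'
from rig import ctrl
from h import *
np.set_printoptions(precision=4,suppress=True)
T=ctrl.read_camera("top");S=ctrl.read_camera("side")
a=dots(T,(258,222,372,290));a=a[np.argsort(a[:,0])][:,:2]
b=dots(S,(299,225,380,290));b=b[np.argsort(-b[:,1])][:,:2]
P=tri(T,a,S,b);print(P)
p,r=fitarc(P);print("center",p,"res mm",r*1e3)
for c,q in((T,a),(S,b)):print(fitarc(plane(c,q,.03)[:,:2])[0])
print(plane(T,[[315,243]],.044))
D=arc(p,np.linspace(-75,75,21));print(D)
s=ctrl.read_state();q=s["orientation"];M=R.from_quat([*q[1:],q[0]]).as_matrix();print(M)
g=np.array([*D[0],.08])-s["ee_pos"];print("to dot1 tool mm",M.T@g*1e3)
print("arc steps tool mm",(np.c_[np.diff(D,axis=0),np.zeros(20)]@M*1e3))
E
```

```text
[[ 0.5731  0.1413  0.031   0.001 ]
 [ 0.5198  0.1186  0.0305  0.0019]
 [ 0.4914  0.0683  0.0306  0.0018]
 [ 0.4995  0.0111  0.0307  0.0023]
 [ 0.5397 -0.0289  0.03    0.0019]]
center [0.5795 0.0515 2.9506] res mm [ 0.0795  0.0042 -0.176  -0.4058  0.4981  0.0017  0.202   0.2244  0.11
 -0.5381]
[0.5787 0.0512 2.9487]
[0.5807 0.0506 2.95  ]
[[0.5545 0.0507 0.044 ]]
[[ 0.5732  0.1413]
 [ 0.5615  0.1397]
 [ 0.5502  0.1365]
 [ 0.5393  0.132 ]
 [ 0.5291  0.126 ]
 [ 0.5198  0.1188]
 [ 0.5116  0.1105]
 [ 0.5044  0.1011]
 [ 0.4986  0.0908]
 [ 0.4942  0.0799]
 [ 0.4912  0.0686]
 [ 0.4897  0.0569]
 [ 0.4898  0.0451]
 [ 0.4914  0.0334]
 [ 0.4945  0.0221]
 [ 0.499   0.0112]
 [ 0.505   0.0011]
 [ 0.5122 -0.0082]
 [ 0.5206 -0.0165]
 [ 0.53   -0.0236]
 [ 0.5402 -0.0295]]
[[ 0.9066  0.4221 -0.0002]
 [ 0.4221 -0.9066  0.0004]
 [-0.     -0.0004 -1.    ]]
to dot1 tool mm [ 579.2364 -560.9167  125.4763]
arc steps tool mm [[-11.2486  -3.473    0.0015]
 [-11.6057  -1.975    0.0008]
 [-11.7642  -0.4433   0.0002]
 [-11.7214   1.0961  -0.0004]
 [-11.4781   2.6166  -0.001 ]
 [-11.0384   4.0924  -0.0016]
 [-10.4097   5.4982  -0.0022]
 [ -9.603    6.8099  -0.0027]
 [ -8.632    8.0051  -0.0032]
 [ -7.5133   9.0633  -0.0037]
 [ -6.266    9.9665  -0.004 ]
 [ -4.9115  10.6991  -0.0044]
 [ -3.473   11.2486  -0.0046]
 [ -1.975   11.6057  -0.0047]
 [ -0.4433  11.7642  -0.0048]
 [  1.0961  11.7214  -0.0048]
 [  2.6166  11.4781  -0.0047]
 [  4.0924  11.0383  -0.0045]
 [  5.4982  10.4097  -0.0043]
 [  6.8099   9.603   -0.0039]]
```

Emit:
apply_moves:
  series:
    - {"x": 20,"y": -20}
    - {"x": 35,"y": -34}
    - {"x": 35,"y": -34}
    - {"x": 35,"y": -34}
    - {"x": 35,"y": -34}
    - {"x": 35,"y": -34}
    - {"x": 35,"y": -34}
    - {"x": 35,"y": -34}
    - {"x": 35,"y": -34}
    - {"x": 35,"y": -34}
    - {"x": 35,"y": -34}
    - {"x": 35,"y": -34}
  jaw: 1

```text
$.series[0]: bad value
```

Emit:
apply_moves:
  series:
    - {"x": 35,"y": -34}
    - {"x": 35,"y": -34}
    - {"x": 35,"y": -34}
    - {"x": 35,"y": -34}
    - {"x": 20,"y": -20}
    - {}
    - {}
    - {}

```text
$.series[0]: bad value
```

```bash
cat > st.py <<'E'
from rig import ctrl
from h import *
import sys
np.set_printoptions(precision=4,suppress=True)
p=[0.5795,0.0515,2.9506]
s=ctrl.read_state();q=s["orientation"];M=R.from_quat([*q[1:],q[0]]).as_matrix()
e=s["ee_pos"];d=e[:2]-p[:2]
print(s["t"],e,s["ft_force"],s["width"],"tilt",np.degrees(np.arccos(-M[2,2])),"yaw",np.degrees(np.arctan2(M[1,0],M[0,0])))
print("r mm",np.hypot(*d)*1e3,"ang",(np.degrees(np.arctan2(d[1],d[0])-p[2])+180)%360-180)
D=arc(p,[float(a) for a in sys.argv[1:]]) if len(sys.argv)>1 else []
if len(D): print((np.c_[D-e[:2],np.full(len(D),.03-e[2])])@M*1e3)
E
python3 st.py -75
```

```text
0.3 [ 0.2848 -0.6118  0.2052] [0.4232 0.6572 0.8841] 0.09364571594057866 tilt 0.023385611526568442 yaw 24.966545307563077
r mm 725.7877183887831 ang 76.99070542937227
[[ 579.2056 -560.9358  175.4763]]
```

Rows seem to need all four fields.

Emit:
apply_moves:
  series:
    - {"x": 20,"y": -20,"z": 0,"turn": 0}
    - {"x": 35,"y": -34,"z": 0,"turn": 0}
    - {"x": 35,"y": -34,"z": 0,"turn": 0}
    - {"x": 35,"y": -34,"z": 0,"turn": 0}
    - {"x": 35,"y": -34,"z": 0,"turn": 0}
    - {"x": 35,"y": -34,"z": 0,"turn": 0}
    - {"x": 35,"y": -34,"z": 0,"turn": 0}
    - {"x": 35,"y": -34,"z": 0,"turn": 0}
    - {"x": 35,"y": -34,"z": 0,"turn": 0}
    - {"x": 35,"y": -34,"z": 0,"turn": 0}
    - {"x": 35,"y": -34,"z": 0,"turn": 0}
    - {"x": 35,"y": -34,"z": 0,"turn": 0}
  jaw: 1

```text
t: 1.8
ee_pos: [0.4862, -0.0823, 0.2057]
orientation: [0.0, 0.976, 0.216, 0.0]
ft_force: [0.7, -1.1, 0.4]
width: 0.0003
finger_force: 0.0
```

```bash
python3 st.py -75
```

```text
1.8 [ 0.4862 -0.0823  0.2057] [ 0.6596 -1.0605  0.3758] 0.0002618759784811652 tilt 0.032853139468798594 yaw 24.95698424484314
r mm 163.1172303236063 ang 66.04894483515278
[[ 173.0774 -166.0646  175.7551]]
```

Emit:
apply_moves:
  series:
    - {"x": 40,"y": -38,"z": 0,"turn": 0}
    - {"x": 40,"y": -38,"z": 0,"turn": 0}
    - {"x": 40,"y": -38,"z": 0,"turn": 0}
    - {"x": 35,"y": -34,"z": 0,"turn": 0}
    - {"x": 18,"y": -18,"z": 10,"turn": 0}
    - {"x": 0,"y": 0,"z": 35,"turn": 0}
    - {"x": 0,"y": 0,"z": 40,"turn": 0}
    - {"x": 0,"y": 0,"z": 40,"turn": 0}
    - {"x": 0,"y": 0,"z": 20,"turn": 0}
    - {"x": 0,"y": 0,"z": 10,"turn": 0}
    - {"x": 0,"y": 0,"z": 0,"turn": 0}
    - {"x": 0,"y": 0,"z": 0,"turn": 0}

```text
t: 3.3
ee_pos: [0.5733, 0.14, 0.0517]
orientation: [-0.0, 0.976, 0.216, 0.001]
ft_force: [-0.3, -0.1, 0.2]
width: 0.0002
finger_force: 0.0
```

```bash
python3 st.py -75
python3 - <<'E'
from rig import ctrl
import cv2
S=ctrl.read_camera("side")["color"][185:315,235:425];T=ctrl.read_camera("top")["color"][165:300,245:410]
cv2.imwrite("pics/c1.png",cv2.hconcat([cv2.resize(S,(400,300)),cv2.resize(T,(400,300))]))
E
```

```text
3.3 [0.5733 0.14   0.0517] [-0.2604 -0.1362  0.1653] 0.0002157223682802728 tilt 0.0952472678707662 yaw 24.959531002018203
r mm 88.68398025045431 ang -75.03848326262745
[[ 0.3784 -1.2572 21.685 ]]
```

View pics/c1.png

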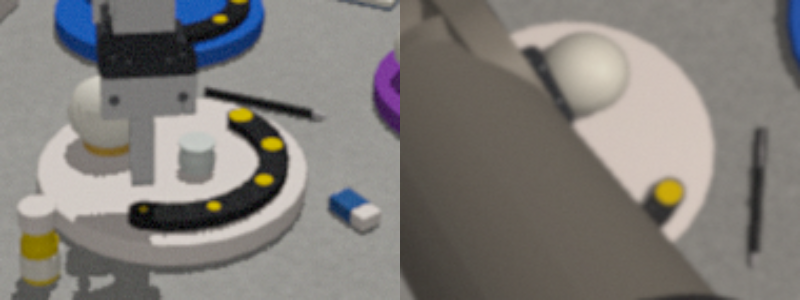

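The shut fingertips, at (143,183) in the left view, stand straight above dot 1 at (143,210). I'll descend slowly and watch the force.

Emit:
apply_moves:
  series:
    - {"x": 0.4,"y": -1.2,"z": 8,"turn": 0}
    - {"x": 0,"y": 0,"z": 8,"turn": 0}
    - {"x": 0,"y": 0,"z": 3,"turn": 0}
    - {"x": 0,"y": 0,"z": 0,"turn": 0}
    - {"x": 0,"y": 0,"z": 0,"turn": 0}

```text
t: 4.03
ee_pos: [0.5725, 0.1411, 0.0316]
orientation: [-0.0, 0.976, 0.216, 0.0]
ft_force: [-0.1, 0.2, -0.5]
width: 0.0005
finger_force: 0.0
```

```bash
python3 st.py -75
```

```text
4.025 [0.5725 0.1411 0.0316] [-0.1241  0.1848 -0.5056] 0.0005165560405448196 tilt 0.01036152952451963 yaw 24.967611056180495
r mm 89.82927287903738 ang -74.58280811036039
[[0.6725 0.0718 1.6138]]
```

Emit:
apply_moves:
  series:
    - {"x": 0.5,"y": 0,"z": 1.5,"turn": 0}
    - {"x": 0,"y": 0,"z": 1.5,"turn": 0}
    - {"x": 0,"y": 0,"z": 1,"turn": 0}
    - {"x": 0,"y": 0,"z": 0.8,"turn": 0}
    - {"x": 0,"y": 0,"z": 0,"turn": 0}
    - {"x": 0,"y": 0,"z": 0,"turn": 0}

```text
t: 4.78
ee_pos: [0.5731, 0.1412, 0.0268]
orientation: [-0.0, 0.976, 0.216, 0.0]
ft_force: [0.1, -0.1, 4.5]
width: 0.0003
finger_force: 1.9
```

```bash
for i in 1 2 3;do python3 st.py -75;done
```

```text
4.775 [0.5731 0.1412 0.0268] [ 0.1273 -0.1396  4.4804] 0.00028247508779935114 tilt 0.024891108323236644 yaw 24.96228327989858
r mm 89.97647092197033 ang -74.94760264901689
[[ 0.0866  0.0074 -3.1593]]
4.775 [0.5731 0.1412 0.0268] [ 0.1273 -0.1396  4.4804] 0.00028247508779935114 tilt 0.024891108323236644 yaw 24.96228327989858
r mm 89.97647092197033 ang -74.94760264901689
[[ 0.0866  0.0074 -3.1593]]
4.775 [0.5731 0.1412 0.0268] [ 0.1273 -0.1396  4.4804] 0.00028247508779935114 tilt 0.024891108323236644 yaw 24.96228327989858
r mm 89.97647092197033 ang -74.94760264901689
[[ 0.0866  0.0074 -3.1593]]
```

Contact is light: about 3.2 mm deep at 4.5 N. Now I swipe, checking as I go.

Emit:
apply_moves:
  series:
    - {"x": -5.5,"y": -1.9,"z": 0,"turn": 0}
    - {"x": -5.7,"y": -1.6,"z": 0,"turn": 0}
    - {"x": -5.8,"y": -1.2,"z": 0,"turn": 0}
    - {"x": -5.8,"y": -0.8,"z": 0,"turn": 0}
    - {"x": -5.9,"y": -0.4,"z": 0,"turn": 0}
    - {"x": -5.9,"y": 0,"z": 0,"turn": 0}
    - {"x": -5.9,"y": 0.4,"z": 0,"turn": 0}
    - {"x": -5.8,"y": 0.7,"z": 0,"turn": 0}
    - {"x": -5.8,"y": 1.1,"z": 0,"turn": 0}
    - {"x": -5.7,"y": 1.5,"z": 0,"turn": 0}

```text
t: 6.02
ee_pos: [0.5192, 0.1186, 0.0267]
orientation: [-0.0, 0.976, 0.216, -0.0]
ft_force: [2.1, 2.3, 4.8]
width: 0.0003
finger_force: 2.0
```

```bash
python3 st.py -37.5 -30 -22.5 -15 -7.5 0
```

```text
6.025 [0.5192 0.1186 0.0267] [2.0547 2.2667 4.8131] 0.000304359861919934 tilt 0.004941387187703707 yaw 24.969161057110362
r mm 90.24030659487849 ang -37.11588554087666
[[  0.6479   0.0554  -3.2946]
 [-10.3908   4.147   -3.2951]
 [-20.8009   9.6444  -3.2957]
 [-30.4045  16.4536  -3.2965]
 [-39.0371  24.4581  -3.2973]
 [-46.5511  33.5208  -3.2982]]
```

Tracking is good, with r 90.2 mm and depth 3.3 mm. Continuing.

Emit:
apply_moves:
  series:
    - {"x": -5.0,"y": 1.9,"z": 0,"turn": 0}
    - {"x": -5.4,"y": 2.2,"z": 0,"turn": 0}
    - {"x": -5.3,"y": 2.6,"z": 0,"turn": 0}
    - {"x": -5.1,"y": 2.9,"z": 0,"turn": 0}
    - {"x": -4.9,"y": 3.3,"z": 0,"turn": 0}
    - {"x": -4.7,"y": 3.5,"z": 0,"turn": 0}
    - {"x": -4.4,"y": 3.9,"z": 0,"turn": 0}
    - {"x": -4.2,"y": 4.1,"z": 0,"turn": 0}
    - {"x": -3.9,"y": 4.4,"z": 0,"turn": 0}
    - {"x": -3.6,"y": 4.7,"z": 0,"turn": 0}

```text
t: 7.28
ee_pos: [0.4913, 0.0684, 0.0267]
orientation: [-0.0, 0.976, 0.216, -0.0]
ft_force: [0.7, 2.2, 3.5]
width: 0.0001
finger_force: 2.0
```

```bash
python3 st.py 0 7.5 15 22.5 30 37.5
```

```text
7.275 [0.4913 0.0684 0.0267] [0.7065 2.2399 3.5407] 0.00014663543921694417 tilt 0.01099298293661089 yaw 24.962166387566967
r mm 89.80026378668221 ang 0.07428334605000941
[[ -0.0941  -0.2119  -3.3235]
 [ -6.3596   9.7549  -3.3237]
 [-11.2706  20.4542  -3.3243]
 [-14.7431  31.703   -3.3251]
 [-16.7176  43.3088  -3.3261]
 [-17.1603  55.073   -3.3274]]
```

Emit:
apply_moves:
  series:
    - {"x": -3.3,"y": 4.8,"z": 0,"turn": 0}
    - {"x": -3.0,"y": 5.0,"z": 0,"turn": 0}
    - {"x": -2.6,"y": 5.3,"z": 0,"turn": 0}
    - {"x": -2.3,"y": 5.4,"z": 0,"turn": 0}
    - {"x": -1.9,"y": 5.6,"z": 0,"turn": 0}
    - {"x": -1.5,"y": 5.7,"z": 0,"turn": 0}
    - {"x": -1.2,"y": 5.8,"z": 0,"turn": 0}
    - {"x": -0.8,"y": 5.8,"z": 0,"turn": 0}
    - {"x": -0.4,"y": 5.9,"z": 0,"turn": 0}
    - {"x": 0,"y": 5.9,"z": 0,"turn": 0}

```text
t: 8.52
ee_pos: [0.4994, 0.0112, 0.0267]
orientation: [-0.0, 0.976, 0.216, -0.0]
ft_force: [-1.4, 3.2, 4.2]
width: 0.0001
finger_force: 2.0
```

```bash
python3 st.py 37.5 45 52.5 60 67.5 75
```

```text
8.525 [0.4994 0.0112 0.0267] [-1.3946  3.236   4.1722] 0.00014788458149602227 tilt 0.011906067536803625 yaw 24.964546353406877
r mm 89.62703718616453 ang 37.653382965233334
[[-0.3804 -0.2298 -3.3388]
 [ 0.7157 11.4916 -3.3401]
 [ 3.3324 22.9697 -3.3417]
 [ 7.4249 34.008  -3.3435]
 [12.9231 44.4178 -3.3455]
 [19.7331 54.0208 -3.3477]]
```

Emit:
apply_moves:
  series:
    - {"x": 0.1,"y": 5.7,"z": 0,"turn": 0}
    - {"x": 0.6,"y": 5.8,"z": 0,"turn": 0}
    - {"x": 1.1,"y": 5.8,"z": 0,"turn": 0}
    - {"x": 1.5,"y": 5.7,"z": 0,"turn": 0}
    - {"x": 1.9,"y": 5.6,"z": 0,"turn": 0}
    - {"x": 2.2,"y": 5.4,"z": 0,"turn": 0}
    - {"x": 2.6,"y": 5.3,"z": 0,"turn": 0}
    - {"x": 2.9,"y": 5.1,"z": 0,"turn": 0}
    - {"x": 3.3,"y": 4.9,"z": 0,"turn": 0}
    - {"x": 3.5,"y": 4.7,"z": 0,"turn": 0}
    - {"x": 0,"y": 0,"z": 0,"turn": 0}
    - {"x": 0,"y": 0,"z": 0,"turn": 0}

```text
t: 10.02
ee_pos: [0.5407, -0.0294, 0.0269]
orientation: [0.0, 0.976, 0.216, 0.001]
ft_force: [2.9, -1.8, 3.8]
width: 0.0005
finger_force: 1.9
```

```bash
python3 st.py 75
python3 - <<'E'
from rig import ctrl
import cv2
S=ctrl.read_camera("side")["color"][185:315,235:425];T=ctrl.read_camera("top")["color"][165:330,215:410]
cv2.imwrite("pics/c2.png",cv2.hconcat([cv2.resize(S,(400,300)),cv2.resize(T,(400,300))]))
E
```

```text
10.025 [ 0.5407 -0.0294  0.0269] [ 2.8597 -1.7813  3.7505] 0.0004604583179643287 tilt 0.07434724800189194 yaw 24.946607423300378
r mm 89.7586073408366 ang 75.32177192345091
[[-0.5032 -0.2356 -3.07  ]]
```

View pics/c2.png

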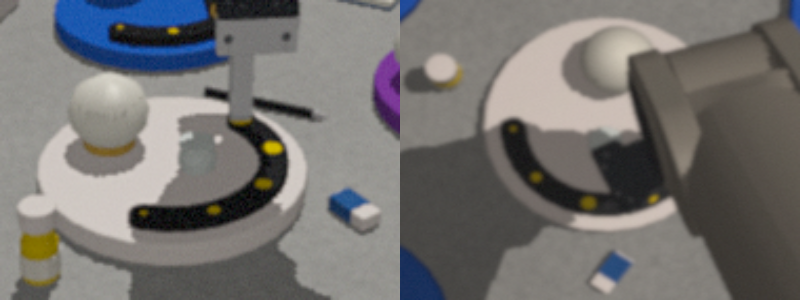

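The fingertips rest on dot 5 at (241,122) in the left view. The tin, eraser and paint bottle have not moved, and neither has the part of the pen I can see. Handing in.

```bash
python3 -c "
from rig import ctrl
print(ctrl.finish_job())"
```

```text
the job is handed in; nothing more can be done
None
```

I swiped the lamp's track from dot 1 to dot 5 in about 10 s and handed in with the shut fingertips still resting on dot 5, about 3 mm deep at 4 N; the tin, eraser, paint bottle and the visible part of the pen had not moved.

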